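# Push the stray tins back into the tin rack

### The arm

A 6-joint arm with a two-finger parallel gripper is mounted at the origin on a cart in front of the work surface, level with it; the furniture and walls round the work are solid. World frame = base frame: x ahead of the robot, y to its left, z up, the work surface at z = 0. Lengths are in m, angles in degrees, forces in N, time in s.
With the tool pointing down it reaches from about 0.4 to 0.825 m from the base axis. Payload 7 kg.
Tool frame: the origin (TCP) lies on the centre line of the jaws, within the pads' length; the fingertips stand 8 mm ahead of it and the grasp point (between the pads) lies 11 mm behind it; z points along the fingers, y is the line along which they close (so a half turn about z gives the same grasp; the last joint's range is limited). The gripper opens to 88 mm and grips with 3 to 60 N. Pads are 19 mm wide; open, the fingers measure 130 mm over their backs; the gripper's body (78 mm by 193 mm) begins 47 mm behind the grasp point.
Start: joints at [-55.113, 20.546, 0.682, 0, -70.136, -16.507], TCP at [0.213, -0.641, 0.235] pointing down, gripper open.
Joint ranges: [-176.03, 176.03], [-82.01, 121.73], [-58.28, 71.71], [-173.87, 95.51], [-174.79, -0.11], [-173.66, 173.66]. Speed limits (degrees/s): [136.94, 136.94, 172.46, 180, 180, 180].

### API

Orientations are given as [roll, pitch, yaw] about the fixed x, y, z axes, in that order (R = Rz(yaw) Ry(pitch) Rx(roll)).
In Python, from plant import r gives the robot as it stands.
- The arm moves only by the tool carry_out, never from a script. Its argument "targets" is a list of rows, each a list of 6 numbers: the shift along the tool's x, y, z scaled (see below), then the turn, a rotation vector about the tool's x, y, z scaled (see below). A call has 1 to 5 rows; each row shifts and turns the commanded pose from where the row before left it, along the tool's axes as they then stand; what a row does not reach is not made up. The controller multiplies each number of a shift by 0.5 m and each number of a turn by 60 degrees. A row lasts 1/8 s, in which the tool goes at most 62.5 mm and 10.7 degrees, less where a joint would pass 70% of its speed; a pose out of reach is approached as far as the arm can. A call with a number of a shift or a turn outside -1 to 1 is refused whole. A call with a gripper value outside its range is refused whole. "hand" is the opening, from 0 (shut) to 1 (fully open), set as the call begins (left out, the last holds). The fingers move at their own pace and stop on an object; "squeeze" is the grip in N (left out, the last holds). Time passes only in rows, so rows that do not move let the fingers close. It gives the time, the measured TCP pose, the force, the opening and the grip force at its end, in the units of the state.
- r.get_state(): the state, without advancing time (a new reading comes with each control period).
- r.capture(name): name is "scene" or "side" or "wrist"; returns the picture (420x560x3 uint8, red, green, blue); there is no depth.
- r.camera_info(name): a dict with "K" (3x3 intrinsics, pixels), "eye" and "attitude" of the camera in the world. Camera axes: x right, y down, z forward; pixel columns grow to the right and rows downward; lengths in m; the calibration is good to about 2 mm. A picture is of the moment at which its call begins: read the wrist's pose just before it. camera_info takes no time and is no camera call; for the wrist camera it gives the pose at the moment of the call.
- r.close_job(): hands the job in; it is judged then, once.
The state is a dict: "time_s": time; "joints": joint angles; "qd": joint speeds; "joint_torque": joint torques, N m; "tcp_pos": TCP position; "eef_rot": TCP orientation; "contact_force": force on the tool from outside, world axes, zero at the start; "moment": the same for the moment, N m; "gripper_width": finger opening in m; "gripper_force": force on a finger pad.
Only numpy, scipy, OpenCV 4.12 (cv2) and the standard library are available. Lean on these libraries where they do the work, as an engineer would, in place of code of your own. Each camera call takes 0.05 s, during which the arm holds its last target. There are 200 camera calls.

### The job

Two of the three tins that belong in the low wooden rack have been left standing in front of it. Push them along the worktop with the fingers, without picking them up or tipping them, each into an empty bay of its own until it stands against the back board in line with the third. Leave the tin that is already in the rack and the mill, tub and timer standing to its sides alone.

Things in the scene. Friction and masses are not known exactly. Their poses are not given: they have to be found in the camera images.
- rack: fixed wooden rack, open front, no floor. Back board 344 x 12 x 53 mm high; four dividers 8 mm thick, 20 mm high make three bays 102 mm wide. Origin: on the worktop, middle bay's spot; x to the back board (its face at x = 0.039 m, rear 0.051), y left along it. Dividers from x = -0.021 to the board at y = -0.165, -0.055, 0.055, 0.165; spots at y = -0.11, 0, 0.11. Yaw within 0.15 rad
- bay_a: flat round cork-coloured spot in a bay of the rack, diameter 64 mm, 0.8 mm high, fixed, cannot be felt. Origin: its centre on the worktop; a tin centred here is midway between dividers and touches the back board. x points to the board (face 0.039 m ahead), y left along the rack. This is the bay already filled by tin_a; it may be the left, middle or right one
- bay_b: flat round cork-coloured spot in a bay of the rack, diameter 64 mm, 0.8 mm high, fixed, cannot be felt. Origin: its centre on the worktop; a tin centred here is midway between dividers and touches the back board. x points to the board (face 0.039 m ahead), y left along the rack. This is one of the two empty bays (left, middle or right)
- bay_c: flat round cork-coloured spot in a bay of the rack, diameter 64 mm, 0.8 mm high, fixed, cannot be felt. Origin: its centre on the worktop; a tin centred here is midway between dividers and touches the back board. x points to the board (face 0.039 m ahead), y left along the rack. This is the other empty bay (left, middle or right)
- tin_a: upright food tin, closed cylinder, diameter 76 mm, height 58 mm, 0.18 to 0.36 kg, loose, slides smoothly; same as the other two. Origin: centre of its underside, z up; yaw means nothing. It already stands home in bay_a and must stay there
- tin_b: upright food tin, closed cylinder, diameter 76 mm, height 58 mm, 0.18 to 0.36 kg, loose, slides smoothly; same as the other two. Origin: centre of its underside, z up; yaw means nothing. It stands out in front of the rack on the left, about 0.12 to 0.15 m short of the line; either empty bay will do
- tin_c: upright food tin, closed cylinder, diameter 76 mm, height 58 mm, 0.18 to 0.36 kg, loose, slides smoothly; same as the other two. Origin: centre of its underside, z up; yaw means nothing. It stands out in front of the rack on the right, about 0.12 to 0.15 m short of the line; either empty bay will do
- mill: bystander: glass pepper mill with a black head, 46 mm across, 128 mm high, loose, on the left of the worktop. Origin: centre of its underside
- tub: bystander: plastic seasoning tub with a screw lid, diameter 60 mm, height 105 mm, loose, on the right of the worktop. Origin: centre of its underside
- wind_timer: bystander: wind-up kitchen timer, a dome with a bar grip, 65 mm across, 49 mm high, loose, on the left of the worktop nearer the robot than the mill. Origin: centre of its underside
Things that resemble listed ones, but are neither listed nor needed, are in the scene too. Leave any turquoise look-alike of the tin_c alone. What is shaped like the tin_b but yellow is not meant.

How it is judged (in metres and radians):
At the end, for the whole second after the job is handed in: Each of the three bays holds one tin, upright and at rest on the worktop, its centre within 6 mm of the line it has when it touches the back board and within 16 mm of the bay's middle; tin_a is still in its own bay (x of tin_a in the frame of bay_a between -0.006 and 0.006 m and y of tin_a in the frame of bay_a between -0.016 and 0.016 m and ((x of tin_b in the frame of bay_b between -0.006 and 0.006 m and y of tin_b in the frame of bay_b between -0.016 and 0.016 m and x of tin_c in the frame of bay_c between -0.006 and 0.006 m and y of tin_c in the frame of bay_c between -0.016 and 0.016 m) or (x of tin_b in the frame of bay_c between -0.006 and 0.006 m and y of tin_b in the frame of bay_c between -0.016 and 0.016 m and x of tin_c in the frame of bay_b between -0.006 and 0.006 m and y of tin_c in the frame of bay_b between -0.016 and 0.016 m)) and angle between each of tin_a, tin_b, tin_c's own z axis and vertical below 0.06 rad and linear speed of each of tin_a, tin_b, tin_c below 0.01 m/s and height (world z) of each of tin_a, tin_b, tin_c below 0.006 m).
It fails at once if a tin is lifted more than 10 mm off the worktop (height (world z) of any of tin_a, tin_b, tin_c above 0.01 m).
It fails at once if a tin is tipped by more than about 14 degrees (angle between any of tin_a, tin_b, tin_c's own z axis and vertical above 0.25 rad).
It fails at once if the tin already in the rack is moved by more than 12 mm (distance of tin_a from where it was at the start of the episode above 0.012 m).
It fails at once if the mill, tub or timer is moved by more than 15 mm (distance of any of mill, tub, wind_timer from where it was at the start of the episode above 0.015 m).
It also fails if it takes over 69 s, if anything falls off the work surface, if the arm or the gripper's body presses on something with over 40 N, if the wrist force passes 120 N, or if a joint passes its speed limit or range.

## Working session

There is one attempt and no reset: what is moved stays moved. The work goes in short steps, Python scripts to look and compute and a tool call to move; the robot and the scene stay as the last step left them, time stands still between calls to the robot, and variables do not carry over. Pictures are saved under pics/ and viewed, at most 10 in all, crops included, and the job is handed in when it is done.

Besides the shell and the picture viewer there is one more tool, called after "Emit:" by a JSON object that holds its "method" and its "body". carry_out: Moves the arm, as the interface text tells. Its arguments: {"type":"object","properties":{"targets":{"type":"array","items":{"type":"array","items":{"type":"number","minimum":-1,"maximum":1}}},"hand":{"type":"number"},"squeeze":{"type":"number"}},"required":["targets"]}

```bash
mkdir -p pics
cat > h.py <<'E'
import numpy as np, cv2
from scipy.spatial.transform import Rotation as R
from plant import r
def snap(n,f):
    im=r.capture(n); cv2.imwrite('pics/'+f,im[:,:,::-1]); return im
E
python3 - <<'E'
from h import *
snap('scene','s0.png'); snap('side','d0.png')
for n in('scene','side'): print(r.camera_info(n))
print(r.get_state())
E
```

```text
{'K': array([[422.20572185,   0.        , 282.4336016 ],
       [  0.        , 422.20572185, 211.31582298],
       [  0.        ,   0.        ,   1.        ]]), 'eye': array([ 0.42732546, -0.69588345,  0.97703299]), 'attitude': array([-142.42774434,   -0.29254811,  -12.62771839])}
{'K': array([[435.94439297,   0.        , 279.87599194],
       [  0.        , 435.94439297, 204.30251207],
       [  0.        ,   0.        ,   1.        ]]), 'eye': array([ 0.7814484 , -0.99847953,  0.75251766]), 'attitude': array([-124.48219651,    0.25656045,   11.27669509])}
{'time_s': 0.1, 'joints': array([-5.51106456e+01,  2.05890377e+01,  6.40066960e-01, -1.89213824e-02,
       -7.01369354e+01, -1.65058252e+01]), 'qd': array([ 0.02095647, -0.14211469,  0.09400899,  0.14502622, -0.07908888,
        0.11878381]), 'joint_torque': array([-1.48158804e-03, -5.84162915e+01,  2.93754637e+01,  7.01547280e+00,
        1.02365695e-02, -5.48153241e-05]), 'tcp_pos': array([ 0.21271488, -0.64015795,  0.23370132]), 'eef_rot': array([ 1.79912580e+02, -7.35422787e-03, -1.61622908e+02]), 'contact_force': array([-0.59568069,  0.51550279,  0.64015174]), 'moment': array([ 0.03422447, -0.01640187, -0.01512109]), 'gripper_force': 0.0, 'gripper_width': 0.08753997104497455}
```

View pics/s0.png

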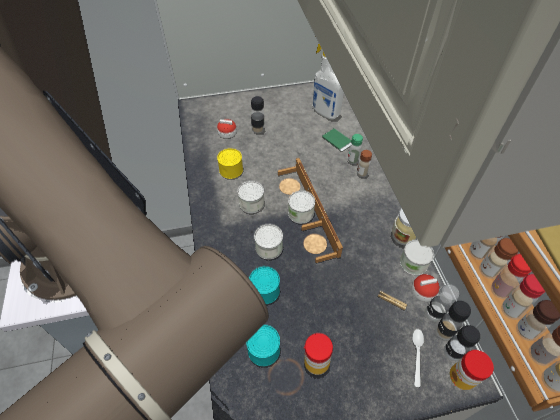

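View pics/d0.png

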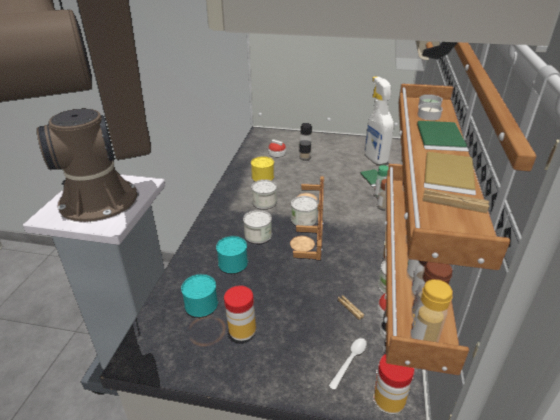

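Middle bay is filled (tin_a, scene ≈(301,207)). The white tins in front are at (251,197) = tin_b and (268,241) = tin_c. The yellow one (230,163) and the turquoise ones (264,285) and (264,345) are look-alikes. Next is a crop to confirm this and get pixel positions.

Run:
```python
from h import *
im=cv2.imread('pics/s0.png')[140:300,205:355]
cv2.imwrite('pics/s0c.png',cv2.resize(im,None,fx=3.75,fy=3.75,interpolation=cv2.INTER_CUBIC))
```

```text
(no output)
```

View pics/s0c.png

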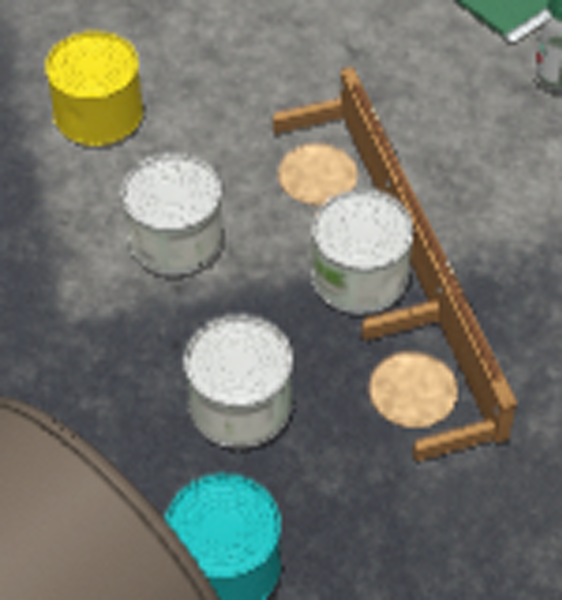

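The crop confirms it: tin_b top (172,191), tin_c top (239,360), tin_a top (362,230) and the empty spots (318,174) and (413,389).

```bash
cat >> h.py <<'E'
def ray(n,u,v,z,ci=None):
    c=ci or r.camera_info(n); M=R.from_euler('xyz',c['attitude'],degrees=True).as_matrix()
    d=M@np.linalg.solve(c['K'],[u,v,1.]); e=c['eye']; return (e+d*(z-e[2])/d[2])[:2]
E
python3 - <<'E'
from h import *
P={}
for n,u,v,z in [('tb',172,191,.058),('tc',239,360,.058),('ta',362,230,.058),('sl',318,174,.0008),('sr',413,389,.0008),('yel',93,67,.058),('turq',223,523,.058)]:
    P[n]=ray('scene',205+u/3.75-.4,140+v/3.75-.4,z); print(n,P[n].round(4))
for n,u,v,z in [('mill',257,120,.11),('timer',227,126,.03),('tub',318,345,.1)]: print(n,ray('scene',u,v,z).round(3))
for n,u,v,z in [('tb',264,187.5,.058),('tc',257.5,220,.058),('ta',304.5,203,.058),('sr',302.5,244.5,.0)]: print('side',n,ray('side',u,v,z).round(4))
d=P['sl']-P['sr']; print(np.linalg.norm(d), 'yaw',np.degrees(np.arctan2(-d[0],d[1])),(P['sl']+P['sr'])/2)
E
```

```text
tb [0.5138 0.0856]
tc [ 0.5327 -0.0776]
ta [0.6456 0.0176]
sl [0.6386 0.1267]
sr [ 0.659  -0.0919]
yel [0.4741 0.2294]
turq [ 0.497  -0.2012]
mill [0.579 0.32 ]
timer [0.489 0.406]
tub [ 0.575 -0.402]
side tb [0.5169 0.0704]
side tc [ 0.5364 -0.0915]
side ta [0.6477 0.0121]
side sr [ 0.6609 -0.1002]
0.21955992065292068 yaw 5.350672738825691 [0.64878987 0.01737554]
```

Emit:
{"method": "carry_out", "body": {"targets": [[-0.07, 0.05, 0, 0, 0, 0], [-0.07, 0.05, 0, 0, 0, 0], [-0.07, 0.05, 0, 0, 0, 0], [-0.07, 0.05, 0, 0, 0, 0], [-0.07, 0.05, 0, 0, 0, 0]], "hand": 0.45}}

```text
time_s: 0.72
tcp_pos: [0.34, -0.4654, 0.2342]
eef_rot: [180.0, -0.0, -161.6]
contact_force: [-0.4, 0.2, 0.6]
gripper_width: 0.0433
gripper_force: 0.0
```

Emit:
{"method": "carry_out", "body": {"targets": [[-0.07, 0.05, 0, 0, 0, 0], [-0.07, 0.05, 0, 0, 0, 0], [-0.07, 0.05, 0, 0, 0, 0], [-0.07, 0.05, 0, 0, 0, 0], [-0.07, 0.05, 0, 0, 0, 0]]}}

```text
time_s: 1.35
tcp_pos: [0.4667, -0.2916, 0.2344]
eef_rot: [180.0, -0.0, -161.6]
contact_force: [-0.1, -0.5, -0.4]
gripper_width: 0.0393
gripper_force: 0.0
```

Emit:
{"method": "carry_out", "body": {"targets": [[-0.025, 0.085, 0, 0, 0, 0], [-0.025, 0.085, 0, 0, 0, 0], [-0.025, 0.085, 0, 0, 0, 0], [-0.025, 0.085, 0, 0, 0, 0], [-0.025, 0.085, 0, 0, 0, 0]]}}

```text
time_s: 1.98
tcp_pos: [0.458, -0.0702, 0.2344]
eef_rot: [180.0, -0.0, -161.6]
contact_force: [0.3, -0.0, 1.4]
gripper_width: 0.0392
gripper_force: 0.0
```

Emit:
{"method": "carry_out", "body": {"targets": [[0, 0, 0, 0, 0, 0.14], [0, 0, 0, 0, 0, 0.14], [0, 0, 0, 0, 0, 0.135], [0, 0, 0, 0, 0, 0]]}}

```text
time_s: 2.48
tcp_pos: [0.4582, -0.0715, 0.2343]
eef_rot: [-180.0, -0.0, 173.5]
contact_force: [-0.0, -0.2, 0.3]
gripper_width: 0.0394
gripper_force: 0.0
```

Run:
```python
from h import *
import json
c=r.camera_info('wrist'); json.dump({k:v.tolist() for k,v in c.items()},open('w1.json','w'))
a=snap('wrist','w1.png'); s=snap('side','d1.png')
b=np.vstack([cv2.resize(cv2.imread('pics/w1.png'),(400,300)), np.zeros((0,400,3),np.uint8)])
sc=cv2.resize(cv2.imread('pics/d1.png')[160:280,220:340],(400,400),interpolation=cv2.INTER_CUBIC)
cv2.imwrite('pics/m1.png',np.hstack([np.vstack([b,np.zeros((100,400,3),np.uint8)]),sc])); print(c,r.get_state()['tcp_pos'])
```

```text
{'K': array([[365.46153008,   0.        , 276.94318188],
       [  0.        , 365.46153008, 203.70963993],
       [  0.        ,   0.        ,   1.        ]]), 'eye': array([ 0.38504609, -0.06263186,  0.38396094]), 'attitude': array([1.64211938e+02, 3.36390810e-02, 8.35647765e+01])} [ 0.45829076 -0.07162075  0.2344131 ]
```

View pics/m1.png

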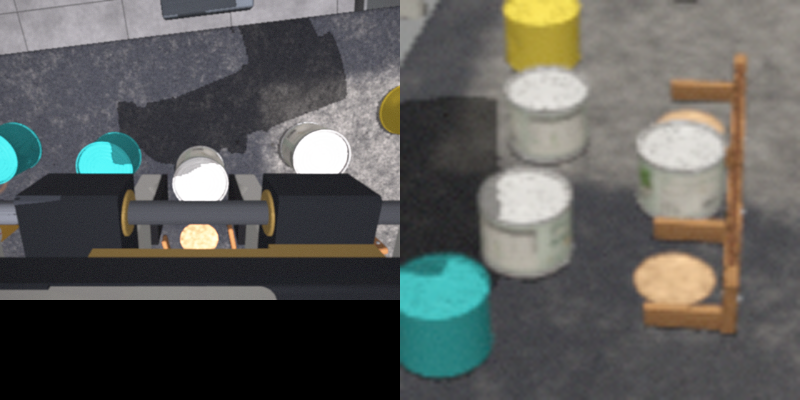

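The view shows tin_c top at ≈(280,255) wrist pixels, its spot at (279,333) and tin_b top at (449,216). In the side crop the tops are at tb (147,90), tc (125,197), ta (281,150), and the right spot is at (275,280).

Run:
```python
from h import *
import json
c={k:np.array(v) for k,v in json.load(open('w1.json')).items()}
for n,u,v,z in [('tc',280,254.8,.058),('sr',278.6,333.,0),('tb',449.4,215.6,.058)]: print('w',n,ray('wrist',u,v,z,c).round(4))
for n,u,v,z in [('tb',147,90,.058),('tc',125,197,.058),('ta',281,150,.058),('sr',275,280,0)]: print('side',n,ray('side',220+u*.3-.3,160+v*.3-.3,z).round(4))
```

```text
w tc [ 0.5279 -0.076 ]
w sr [ 0.6551 -0.0913]
w tb [0.5061 0.0858]
side tb [0.5153 0.0747]
side tc [ 0.5343 -0.0863]
side ta [0.6476 0.0035]
side sr [ 0.6596 -0.0971]
```

Emit:
{"method": "carry_out", "body": {"targets": [[0, 0.007, 0.084, 0, 0, 0], [0, 0, 0.084, 0, 0, 0], [0, 0, 0.084, 0, 0, 0], [0, 0, 0.084, 0, 0, 0], [0, 0, 0.08, 0, 0, 0]]}}

```text
time_s: 3.2
tcp_pos: [0.4589, -0.0682, 0.0254]
eef_rot: [180.0, 0.0, 173.6]
contact_force: [1.4, 0.1, -0.1]
gripper_width: 0.0393
gripper_force: 0.0
```

Emit:
{"method": "carry_out", "body": {"targets": [[-0.015, 0, 0, 0, 0, 0], [-0.015, 0, 0, 0, 0, 0], [-0.01, 0, 0, 0, 0, 0], [-0.01, 0, 0, 0, 0, 0], [-0.01, 0, 0, 0, 0, 0]]}}

```text
time_s: 3.82
tcp_pos: [0.4893, -0.0715, 0.0273]
eef_rot: [180.0, 0.1, 173.5]
contact_force: [0.2, -0.3, 0.4]
gripper_width: 0.0393
gripper_force: 0.1
```

Emit:
{"method": "carry_out", "body": {"targets": [[-0.012, 0, 0, 0, 0, 0], [-0.012, 0, 0, 0, 0, 0], [-0.012, 0, 0, 0, 0, 0], [-0.012, 0, 0, 0, 0, 0], [-0.012, 0, 0, 0, 0, 0]]}}

```text
time_s: 4.45
tcp_pos: [0.5172, -0.0753, 0.0264]
eef_rot: [-180.0, -0.2, 173.5]
contact_force: [-6.4, 0.0, 6.7]
gripper_width: 0.0394
gripper_force: 3.5
```

Emit:
{"method": "carry_out", "body": {"targets": [[-0.012, 0, 0, 0, 0, 0], [-0.012, 0, 0, 0, 0, 0], [-0.012, 0, 0, 0, 0, 0], [-0.012, 0, 0, 0, 0, 0], [-0.012, 0, 0, 0, 0, 0]]}}

```text
time_s: 5.08
tcp_pos: [0.547, -0.0787, 0.0265]
eef_rot: [-180.0, -0.2, 173.5]
contact_force: [-6.3, 0.7, 6.0]
gripper_width: 0.04
gripper_force: 3.4
```

Emit:
{"method": "carry_out", "body": {"targets": [[-0.012, 0, 0, 0, 0, 0], [-0.012, 0, 0, 0, 0, 0], [-0.012, 0, 0, 0, 0, 0], [-0.012, 0, 0, 0, 0, 0], [-0.008, 0, 0, 0, 0, 0]]}}

```text
time_s: 5.7
tcp_pos: [0.575, -0.0818, 0.0265]
eef_rot: [-180.0, -0.1, 173.5]
contact_force: [-6.1, 0.7, 6.4]
gripper_width: 0.0392
gripper_force: 3.5
```

Run:
```python
from h import *
snap('scene','s2.png');snap('side','d2.png')
a=cv2.resize(cv2.imread('pics/s2.png')[140:300,205:355],(375,400),interpolation=cv2.INTER_CUBIC)
b=cv2.resize(cv2.imread('pics/d2.png')[160:280,220:340],(400,400),interpolation=cv2.INTER_CUBIC)
cv2.imwrite('pics/m2.png',np.hstack([a,b]))
```

```text
(no output)
```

View pics/m2.png

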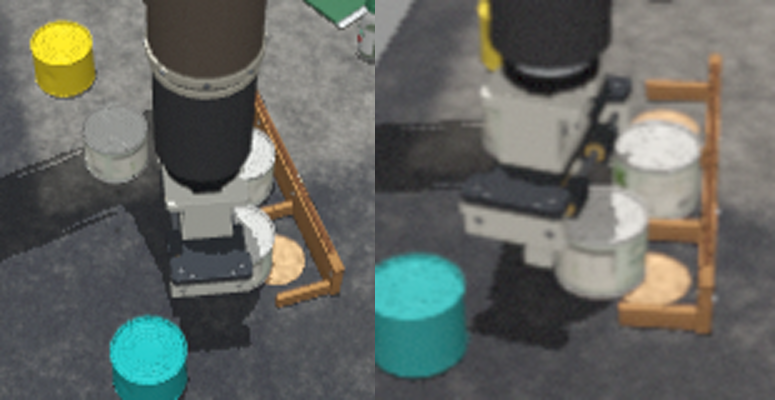

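The tin sits in the cradle at the bay mouth, overlapping the spot (scene crop ≈(255,245); side ≈(600,245)). I'll continue until it meets the board.

Emit:
{"method": "carry_out", "body": {"targets": [[-0.01, 0, 0, 0, 0, 0], [-0.01, 0, 0, 0, 0, 0], [-0.01, 0, 0, 0, 0, 0], [-0.01, 0, 0, 0, 0, 0], [-0.01, 0, 0, 0, 0, 0]]}}

```text
time_s: 6.42
tcp_pos: [0.6012, -0.0843, 0.0265]
eef_rot: [-180.0, -0.0, 173.5]
contact_force: [-3.7, 0.0, 2.2]
gripper_width: 0.0394
gripper_force: 2.3
```

Emit:
{"method": "carry_out", "body": {"targets": [[-0.006, 0, 0, 0, 0, 0], [-0.006, 0, 0, 0, 0, 0], [-0.004, 0, 0, 0, 0, 0], [-0.002, 0, 0, 0, 0, 0]]}}

```text
time_s: 6.92
tcp_pos: [0.61, -0.0853, 0.0265]
eef_rot: [180.0, 0.0, 173.5]
contact_force: [-1.8, -0.3, 1.4]
gripper_width: 0.0393
gripper_force: 2.1
```

Emit:
{"method": "carry_out", "body": {"targets": [[-0.004, 0, 0, 0, 0, 0], [-0.004, 0, 0, 0, 0, 0]]}}

```text
time_s: 7.18
tcp_pos: [0.6141, -0.0858, 0.0266]
eef_rot: [180.0, 0.0, 173.5]
contact_force: [-2.0, 1.8, -0.1]
gripper_width: 0.0392
gripper_force: 1.7
```

Emit:
{"method": "carry_out", "body": {"targets": [[-0.004, 0, 0, 0, 0, 0]]}}

```text
time_s: 7.3
tcp_pos: [0.616, -0.086, 0.0265]
eef_rot: [180.0, 0.0, 173.5]
contact_force: [-2.7, 0.2, 0.9]
gripper_width: 0.0393
gripper_force: 1.8
```

Emit:
{"method": "carry_out", "body": {"targets": [[-0.004, 0, 0, 0, 0, 0]]}}

```text
time_s: 7.42
tcp_pos: [0.6178, -0.0863, 0.0265]
eef_rot: [-180.0, -0.0, 173.5]
contact_force: [-6.3, 1.9, 3.5]
gripper_width: 0.0396
gripper_force: 3.9
```

Emit:
{"method": "carry_out", "body": {"targets": [[-0.003, 0, 0, 0, 0, 0]]}}

```text
time_s: 7.55
tcp_pos: [0.6178, -0.0864, 0.0264]
eef_rot: [-180.0, -0.2, 173.5]
contact_force: [-8.8, 4.0, 9.3]
gripper_width: 0.0396
gripper_force: 5.6
```

Emit:
{"method": "carry_out", "body": {"targets": [[-0.002, 0, 0, 0, 0, 0]]}}

```text
time_s: 7.68
tcp_pos: [0.6179, -0.0864, 0.0264]
eef_rot: [-180.0, -0.3, 173.5]
contact_force: [-12.4, 5.0, 10.8]
gripper_width: 0.0397
gripper_force: 6.7
```

Emit:
{"method": "carry_out", "body": {"targets": [[0.03, 0, 0, 0, 0, 0], [0.06, 0, 0, 0, 0, 0], [0.07, 0, 0, 0, 0, 0], [0.06, 0, 0, 0, 0, 0], [0, 0, 0, 0, 0, 0]]}}

```text
time_s: 8.3
tcp_pos: [0.5094, -0.0739, 0.027]
eef_rot: [180.0, 0.0, 173.5]
contact_force: [1.4, -0.2, 0.0]
gripper_width: 0.0395
gripper_force: 0.0
```

Emit:
{"method": "carry_out", "body": {"targets": [[0, 0, -0.08, 0, 0, 0], [0, 0, -0.1, 0, 0, 0], [0.055, 0.085, -0.04, 0, 0, 0], [0.055, 0.085, 0, 0, 0, 0], [0.055, 0.085, 0, 0, 0, 0]]}}

```text
time_s: 8.93
tcp_pos: [0.4441, 0.0636, 0.1375]
eef_rot: [179.9, 0.2, 173.4]
contact_force: [0.3, 0.8, 0.1]
gripper_width: 0.0395
gripper_force: 0.0
```

Emit:
{"method": "carry_out", "body": {"targets": [[0, 0, 0, 0, 0, -0.137], [0, 0, 0, 0, 0, -0.137], [0, 0, 0, 0, 0, -0.136], [0, 0, 0, 0, 0, 0]]}}

```text
time_s: 9.43
tcp_pos: [0.4444, 0.0624, 0.1369]
eef_rot: [180.0, 0.1, -162.0]
contact_force: [-0.4, 0.3, -1.2]
gripper_width: 0.0393
gripper_force: 0.0
```

Run:
```python
from h import *
snap('scene','s3.png');snap('wrist','w3.png'); print(r.get_state()['tcp_pos'],r.camera_info('wrist'))
a=cv2.resize(cv2.imread('pics/s3.png')[140:300,205:355],(375,400),interpolation=cv2.INTER_CUBIC)
b=cv2.resize(cv2.imread('pics/w3.png'),(400,300))
cv2.imwrite('pics/m3.png',np.hstack([a,np.vstack([b,b[:100]*0])]))
```

```text
[0.44403461 0.06216657 0.1367594 ] {'K': array([[365.46153008,   0.        , 276.94318188],
       [  0.        , 365.46153008, 203.70963993],
       [  0.        ,   0.        ,   1.        ]]), 'eye': array([0.37376703, 0.04011896, 0.28625669]), 'attitude': array([1.64142461e+02, 1.04136274e-02, 1.07916536e+02])}
```

View pics/m3.png

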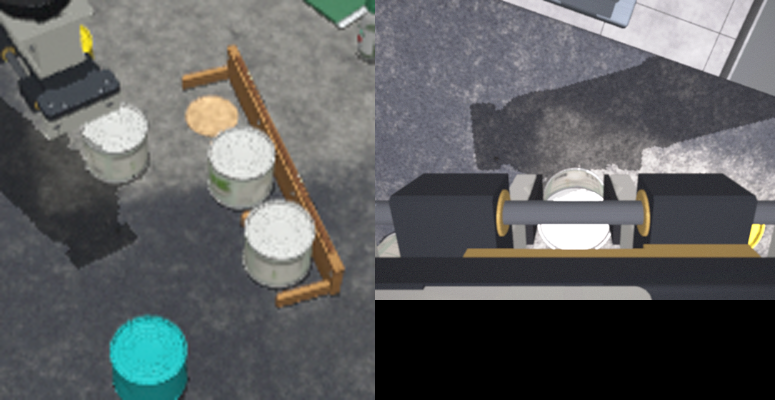

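tin_c stands at the board (scene crop top ≈(279,229)). tin_b is centred between the fingers in the wrist view (≈(574,220)). Next: lower and push.

Emit:
{"method": "carry_out", "body": {"targets": [[0, 0, 0.08, 0, 0, 0], [0, 0, 0.08, 0, 0, 0], [0, 0, 0.06, 0, 0, 0], [-0.015, 0, 0, 0, 0, 0], [-0.015, 0, 0, 0, 0, 0]]}}

```text
time_s: 10.15
tcp_pos: [0.4593, 0.0673, 0.0276]
eef_rot: [-180.0, 0.1, -162.0]
contact_force: [0.2, -0.5, 0.8]
gripper_width: 0.0393
gripper_force: 0.0
```

Emit:
{"method": "carry_out", "body": {"targets": [[-0.012, 0, 0, 0, 0, 0], [-0.012, 0, 0, 0, 0, 0], [-0.012, 0, 0, 0, 0, 0], [-0.012, 0, 0, 0, 0, 0], [-0.012, 0, 0, 0, 0, 0]]}}

```text
time_s: 10.78
tcp_pos: [0.4857, 0.0755, 0.0265]
eef_rot: [-180.0, -0.1, -161.9]
contact_force: [-4.1, -0.4, 3.5]
gripper_width: 0.0398
gripper_force: 2.4
```

Emit:
{"method": "carry_out", "body": {"targets": [[-0.012, 0, 0, 0, 0, 0], [-0.012, 0, 0, 0, 0, 0], [-0.012, 0, 0, 0, 0, 0], [-0.012, 0, 0, 0, 0, 0], [-0.012, 0, 0, 0, 0, 0]]}}

```text
time_s: 11.4
tcp_pos: [0.5152, 0.0854, 0.0265]
eef_rot: [-180.0, -0.0, -161.9]
contact_force: [-4.3, -1.1, 4.1]
gripper_width: 0.0393
gripper_force: 2.1
```

Emit:
{"method": "carry_out", "body": {"targets": [[-0.012, 0, 0, 0, 0, 0], [-0.012, 0, 0, 0, 0, 0], [-0.012, 0, 0, 0, 0, 0], [-0.012, 0, 0, 0, 0, 0], [-0.012, 0, 0, 0, 0, 0]]}}

```text
time_s: 12.02
tcp_pos: [0.5437, 0.0947, 0.0266]
eef_rot: [-180.0, 0.0, -161.9]
contact_force: [-3.2, -1.4, 2.5]
gripper_width: 0.0391
gripper_force: 2.0
```

Run:
```python
from h import *
snap('scene','s4.png');snap('side','d4.png')
a=cv2.resize(cv2.imread('pics/s4.png')[140:300,205:355],(375,400),interpolation=cv2.INTER_CUBIC)
b=cv2.resize(cv2.imread('pics/d4.png')[160:280,220:340],(400,400),interpolation=cv2.INTER_CUBIC)
cv2.imwrite('pics/m4.png',np.hstack([a,b]))
```

```text
(no output)
```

View pics/m4.png

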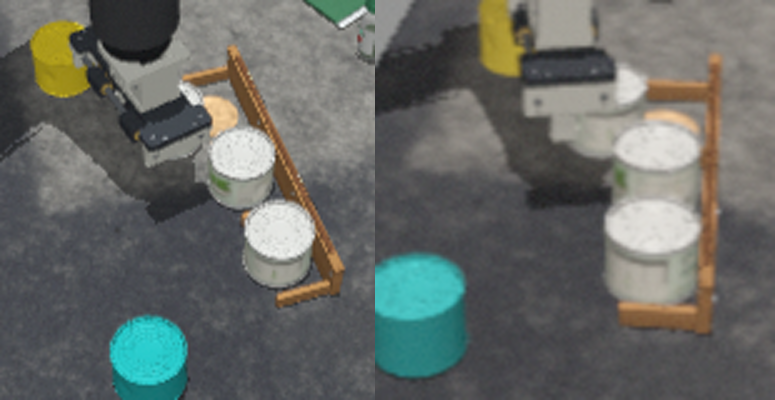

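tin_b is at the mouth of the left bay (side ≈(610,110)), and tin_a and tin_c are in line. I'll continue gently.

Emit:
{"method": "carry_out", "body": {"targets": [[-0.012, 0, 0, 0, 0, 0], [-0.012, 0.001, 0, 0, 0, 0], [-0.012, 0.001, 0, 0, 0, 0], [-0.012, 0, 0, 0, 0, 0], [-0.012, 0, 0, 0, 0, 0]]}}

```text
time_s: 12.75
tcp_pos: [0.5718, 0.1049, 0.0265]
eef_rot: [-180.0, -0.0, -161.9]
contact_force: [-3.9, -1.7, 1.6]
gripper_width: 0.0394
gripper_force: 1.6
```

Emit:
{"method": "carry_out", "body": {"targets": [[-0.01, 0, 0, 0, 0, 0], [-0.008, 0, 0, 0, 0, 0], [-0.008, 0, 0, 0, 0, 0], [-0.006, 0, 0, 0, 0, 0]]}}

```text
time_s: 13.25
tcp_pos: [0.587, 0.1099, 0.0265]
eef_rot: [180.0, 0.0, -161.9]
contact_force: [-4.2, -1.5, 1.5]
gripper_width: 0.0391
gripper_force: 1.6
```

Emit:
{"method": "carry_out", "body": {"targets": [[-0.005, 0, 0, 0, 0, 0], [-0.005, 0, 0, 0, 0, 0]]}}

```text
time_s: 13.5
tcp_pos: [0.5916, 0.1114, 0.0266]
eef_rot: [180.0, -0.0, -161.9]
contact_force: [-2.4, -0.8, 1.4]
gripper_width: 0.0397
gripper_force: 1.5
```

Emit:
{"method": "carry_out", "body": {"targets": [[-0.004, 0, 0, 0, 0, 0]]}}

```text
time_s: 13.62
tcp_pos: [0.5936, 0.1121, 0.0266]
eef_rot: [180.0, 0.0, -161.9]
contact_force: [-2.2, 0.1, 1.7]
gripper_width: 0.0394
gripper_force: 1.5
```

Emit:
{"method": "carry_out", "body": {"targets": [[-0.004, 0, 0, 0, 0, 0]]}}

```text
time_s: 13.75
tcp_pos: [0.5954, 0.1126, 0.0266]
eef_rot: [180.0, -0.0, -161.9]
contact_force: [-3.3, -0.6, 1.5]
gripper_width: 0.0395
gripper_force: 1.5
```

Emit:
{"method": "carry_out", "body": {"targets": [[-0.004, 0, 0, 0, 0, 0]]}}

```text
time_s: 13.88
tcp_pos: [0.5973, 0.1133, 0.0266]
eef_rot: [-180.0, 0.0, -161.9]
contact_force: [-3.7, -0.6, 1.8]
gripper_width: 0.0394
gripper_force: 1.5
```

Emit:
{"method": "carry_out", "body": {"targets": [[-0.003, 0, 0, 0, 0, 0]]}}

```text
time_s: 14.0
tcp_pos: [0.5987, 0.1137, 0.0265]
eef_rot: [-180.0, -0.0, -161.9]
contact_force: [-5.3, -1.1, 2.7]
gripper_width: 0.0397
gripper_force: 2.7
```

Emit:
{"method": "carry_out", "body": {"targets": [[-0.002, 0, 0, 0, 0, 0]]}}

```text
time_s: 14.12
tcp_pos: [0.5988, 0.1137, 0.0265]
eef_rot: [-180.0, -0.1, -161.9]
contact_force: [-9.1, -1.6, 5.8]
gripper_width: 0.0394
gripper_force: 3.6
```

Board reached. Retract, raise and check.

Emit:
{"method": "carry_out", "body": {"targets": [[0.02, 0, 0, 0, 0, 0], [0.06, 0, 0, 0, 0, 0], [0.08, 0, 0, 0, 0, 0], [0.08, 0, 0, 0, 0, 0], [0.05, 0, 0, 0, 0, 0]]}}

```text
time_s: 14.75
tcp_pos: [0.4605, 0.0686, 0.0268]
eef_rot: [180.0, 0.1, -161.9]
contact_force: [-0.5, 0.4, 0.1]
gripper_width: 0.0395
gripper_force: 0.0
```

Emit:
{"method": "carry_out", "body": {"targets": [[0, 0, -0.1, 0, 0, 0], [0, 0, -0.1, 0, 0, 0], [0, 0, -0.1, 0, 0, 0], [0, 0, 0, 0, 0, 0]]}}

```text
time_s: 15.25
tcp_pos: [0.4644, 0.0703, 0.1811]
eef_rot: [179.9, 0.6, -161.9]
contact_force: [0.6, -0.1, -1.7]
gripper_width: 0.0396
gripper_force: 0.0
```

Run:
```python
from h import *
snap('scene','s5.png')
im=cv2.imread('pics/s5.png')[170:260,265:355]
cv2.imwrite('pics/s5c.png',cv2.resize(im,(585,585),interpolation=cv2.INTER_CUBIC))
```

```text
(no output)
```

View pics/s5c.png

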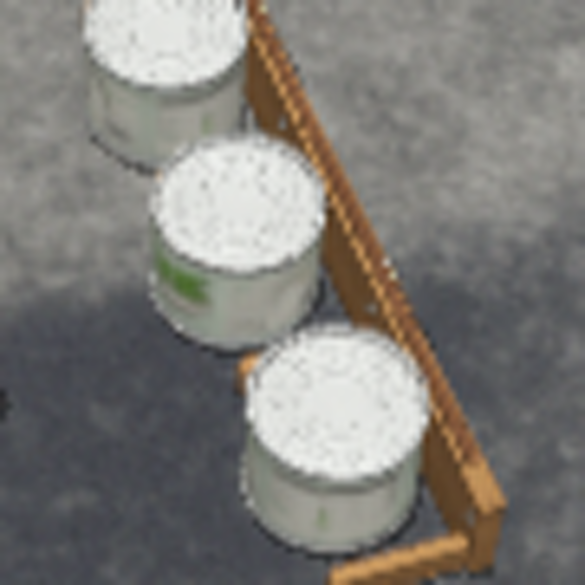

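All three tins stand along the board: tops at c (337,405), a (238,203), b ≈(165,26).

Run:
```python
from h import *
y=np.radians(5.35); o=np.array([.6488,.0174])
for n,u,v in [('c',337,405),('a',238,203),('b',165,26)]:
    p=ray('scene',265+u/6.5-.4,170+v/6.5-.4,.058); d=p-o
    print(n,p.round(4),(d@[np.cos(y),np.sin(y)]).round(4),(d@[-np.sin(y),np.cos(y)]).round(4))
```

```text
c [ 0.6594 -0.0935] 0.0002 -0.1114
a [0.646  0.0179] -0.0028 0.0008
b [0.6389 0.1252] 0.0002 0.1083
```

Every tin is within about 3 mm of its spot. I'm handing the job in.

```bash
python3 -c "
from plant import r; print(r.close_job())"
```

```text
the job is handed in; nothing more can be done
None
```

I pushed tin_b into the left bay and tin_c into the right bay, each until it met the back board. In the last picture all three tins were within about 3 mm of their spots, and I handed the job in at about 15 s; no verdict was returned.

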